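# Aim the side lamp at the dish

## Task

The microscope's side lamp must light the petri dish, but a jar stands in the beam's way: first stand the jar upright in the low steel tray and let go of it. Then swivel and tilt the lamp head by gentle pushing, never with more than about 30 N, until, let go and at rest, its straight-ahead centre line passes through the middle of the dish to within about 2 cm. Do not tip the jar or shift the dish and the other things on the bench.

Things in the scene. Friction and masses are not known exactly. Their poses are not given: they have to be found in the camera images.
- lamp_head: Ribbed white box lamp head, 150 long x 92 wide x 80 high mm (too wide to grip). Origin: its centre, where the level tilt axis crosses the upright swivel axis. Own +x = the beam, out of the middle of the black-framed glass front, 75 mm from the origin; -x = ribbed rear; +z = out of its top face, 40 mm up; +y = its left side, 46 mm. Weighs 0.5 kg, balanced.
- lamp_swivel: Aluminium U-yoke that carries the head and swivels with it. Origin at the head's centre, z = swivel axis, y = tilt axis. Arms 8 mm thick, 26 mm wide along the head, stand beside the head's mid-length, 53 to 61 mm (hinge bosses to 67 mm) from the centre, up to 10 mm above the tilt axis; crossbar 66 mm below it.
- lamp_pivot (a point): Crossing of the swivel and tilt axes, 200 mm above the bench. Joints are stiff and stay where left (about 0.2 to 0.4 N m). Swivel reaches 2.7 rad either way of the foot's x, tilt 0.7 rad nose up to 1.0 rad nose down, with hard stops. A rubber bush makes the head spring back 0.05 to 0.15 rad in tilt, after being pressed, when let go; the swivel does not.
- lamp: The lamp's foot, clamped to the bench: dark steel disc, radius 70 mm, 18 mm high, with a 26 mm column up to the yoke. Origin: centre of its underside, below lamp_pivot.
- dish: Clear round petri dish with lid, 90 mm across, 16 mm high, amber medium inside; lies loose on the black stage of the low grey microscope. Origin: centre of its underside.
- dish_mid (a point): The middle of the dish, 8 mm above its underside: the point to aim the lamp at.
- scope: Low grey box microscope, fixed, 170 x 150 mm, with a black stage on top, 58 mm above the bench; steel focus knobs on both y sides. Origin: centre of its underside.
- jar: Clear glass jar with white screw lid, 60 mm across, 150 mm high, about 0.3 kg, loose, standing between lamp and microscope. Origin: centre of its underside, z up its axis.
- tray: Low open steel tray, fixed, 150 (own x) x 120 (own y) mm, rim 14 mm high, walls and floor 5 mm thick, empty. Origin: centre of its underside.
- tip_box: Grey pipette-tip box with white lid, 122 x 82 x 62 mm, bystander, leave alone. Origin: centre of underside.
- beaker: Empty glass beaker, 66 mm across, 85 mm high, bystander, leave alone. Origin: centre of underside.
- well_plate: Grey 24-well plate with white wells, 127 x 85 x 15 mm, bystander, leave alone. Origin: centre of underside.

How it is judged:
On the way, in this order (a step that is already met when the one before it is completed fails the run):
1. the jar stands upright in the tray, released (x of jar in the frame of tray between -0.06 and 0.06 m and y of jar in the frame of tray between -0.045 and 0.045 m and z of jar in the frame of tray below 0.02 m and angle between jar's own z axis and vertical below 0.1 rad and contact force between the fingers and jar below 0.05 N), for 0.2 s.
2. the lamp head, let go and still, points at the middle of the dish (y of dish_mid in the frame of lamp_head between -0.025 and 0.025 m and z of dish_mid in the frame of lamp_head between -0.025 and 0.025 m and x of dish_mid in the frame of lamp_head above 0.1 m and contact force between each of the arm, the fingers and lamp_head below 0.05 N and angular speed of lamp_head below 0.1 rad/s), for 0.2 s.
At the end, for the whole second after the job is handed in: The jar stands upright (0.1 rad) on the tray's floor, within 60 mm (tray x) and 45 mm (tray y) of its centre, released and at rest; the lamp head is untouched and still, and the dish's middle lies ahead of it within 25 mm of the head's x axis, both sideways and up-down (all of step 1 and all of step 2 and linear speed of jar below 0.02 m/s).
It fails at once if the lamp is pushed with more than 32 N (contact force between any of the arm, the fingers and lamp above 32 N).
It fails at once if the jar is tipped over (0.6 rad) (angle between jar's own z axis and vertical above 0.6 rad).
It fails at once if the dish is shifted by more than 15 mm (distance of dish from where it was at the start of the episode above 0.015 m).
It fails at once if the tip box, beaker or well plate is shifted by more than 20 mm (distance of any of tip_box, beaker, well_plate from where it was at the start of the episode above 0.02 m).
It also fails if it takes over 72 s, if anything falls off the work surface, if the arm or the gripper's body presses on something with over 40 N, if the wrist force passes 120 N, or if a joint passes its speed limit or range.

## Robot

A 6-joint arm with a two-finger parallel gripper is mounted at the origin on the work surface. World frame = base frame: x ahead of the robot, y to its left, z up, the work surface at z = 0. Lengths are in m, angles in rad, forces in N, time in s.
With the tool pointing down it reaches from about 0.325 to 0.9 m from the base axis. Payload 6.1 kg.
Tool frame: the origin (TCP) lies between the finger pads; the fingertips stand 17 mm ahead of it and the grasp point (between the pads) lies 2 mm behind it; z points along the fingers, y is the line along which they close (so a half turn about z gives the same grasp; the last joint's range is limited). The gripper opens to 87 mm and grips with 3 to 60 N. Pads are 19 mm wide; open, the fingers measure 117 mm over their backs; the gripper's body (75 mm by 190 mm) begins 51 mm behind the grasp point.
Start: joints at [1, 0.22, 1.526, -0, 1.395, -0.126], TCP at [0.269, 0.564, 0.24] pointing down, gripper open.
Joint ranges: [-2.98, 2.98], [-0.91, 2.08], [0.09, 2.57], [-1.24, 4.39], [0.2, 2.65], [-2.68, 2.68]. Speed limits (rad/s): [2.57, 2.57, 3.01, 3.14, 3.14, 3.14].

## Interface

Orientations are given as a 3x3 rotation matrix whose columns are the frame's x, y, z axes.
In Python, from bench import telemetry, viewer, ctrl gives the robot as it stands. The module is installed in compiled form; this text tells all that it offers.
- The arm moves only by the shell command python3 -m pendant 'ROWS' [FORCE]. ROWS is JSON, a list of rows, each an object of numbers: "tx", "ty", "tz": the shift along the world's x, y, z in units of 12 cm (1.0 is 12 cm); "ax", "ay", "az": the turn, a rotation vector about the world's x, y, z in units of 90 degrees (1.0 is 90 degrees); "gripper": the opening, from -1 (shut) to 1 (fully open). A call has 1 to 12 rows; each row is the pose to reach, as a shift and turn from the pose commanded when the call began; what a row does not reach only later rows make up. A row lasts 1/12 s, in which the tool goes at most 41.7 mm and 7.16 degrees, less where a joint would pass 70% of its speed; a pose out of reach is approached as far as the arm can. A call with a number of a shift or a turn outside -1 to 1 is refused whole. A call with a gripper value outside its range is refused whole. The fingers move at their own pace and stop on an object; FORCE is the grip in N (left out, the last holds). Time passes only in rows, so rows that repeat a pose let the fingers close. It gives the time, the measured TCP pose, the force, the opening and the grip force at its end, in the units of the state.
- telemetry.sense(): the state, without advancing time (a new reading comes with each control period).
- viewer.grab_frame(name): name is "scene" or "side" or "wrist"; returns (picture, depth): 420x560x3 uint8, red, green, blue; 420x560 float32, m along the optical axis (not along the pixel's ray), 0 where there is no reading.
- viewer.get_calibration(name): a dict with "mtx" (3x3 intrinsics, pixels), "world_to_cam" (4x4, takes a point from world to camera coordinates). Camera axes: x right, y down, z forward; pixel columns grow to the right and rows downward; lengths in m; the calibration is good to about 2 mm. A picture is of the moment at which its call begins: read the wrist's pose just before it. get_calibration takes no time and is no camera call; for the wrist camera it gives the pose at the moment of the call.
- ctrl.hand_in(): hands the job in; it is judged then, once.
The state is a dict: "time": time; "joints": joint angles; "qvel": joint speeds; "joint_efforts": joint torques, N m; "tool_pos": TCP position; "tool_rot": TCP orientation; "wrist_force": force on the tool from outside, world axes, zero at the start; "ft_torque": the same for the moment, N m; "finger_gap": finger opening in m; "gripper_force": force on a finger pad.
Only numpy, scipy, OpenCV 4.12 (cv2) and the standard library are available. Lean on these libraries where they do the work, as an engineer would, in place of code of your own. Each camera call takes 0.05 s, during which the arm holds its last target. There are 200 camera calls.

## Working session

There is one attempt and no reset: what is moved stays moved. The work goes in short steps, Python scripts to look and compute and a shell command to move; the robot and the scene stay as the last step left them, time stands still between calls to the robot, and variables do not carry over. Pictures are saved under pics/ and viewed, at most 10 in all, crops included, and the job is handed in when it is done.

```bash
mkdir -p pics; cat > h.py <<'E'
import numpy as np, cv2
from bench import telemetry, viewer, ctrl
def cloud(n):
    im,d=viewer.grab_frame(n); c=viewer.get_calibration(n)
    K=np.array(c["mtx"]);T=np.linalg.inv(np.array(c["world_to_cam"]))
    v,u=np.mgrid[:420,:560]
    P=np.stack([(u-K[0,2])/K[0,0]*d,(v-K[1,2])/K[1,1]*d,d,np.ones_like(d)],-1)@T.T
    P=P[...,:3]; P[d==0]=np.nan
    return im,P
def save(n,im): cv2.imwrite("pics/"+n,im[...,::-1])
E
python3 - <<'E'
from h import *
for n in("scene","side"):
    im,P=cloud(n); np.savez(""+n+"0.npz",im=im,P=P); save(n+"0.png",im)
    print(n,np.linalg.inv(viewer.get_calibration(n)["world_to_cam"])[:3,3])
s=telemetry.sense();print(s["tool_pos"],s["tool_rot"],s["time"])
E
```

```text
scene [1.59407609 0.17590137 1.17280656]
side [ 0.36793039 -1.01835496  1.17007205]
[0.26862943 0.56372432 0.23852722] [[-9.02682381e-01  4.30306365e-01 -9.75595958e-04]
 [ 4.30307410e-01  9.02681144e-01 -1.51194230e-03]
 [ 2.30053680e-04 -1.78460984e-03 -9.99998381e-01]] 0.1
```

View pics/scene0.png

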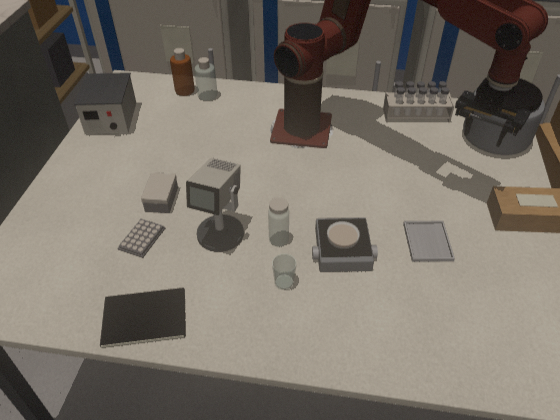

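View pics/side0.png

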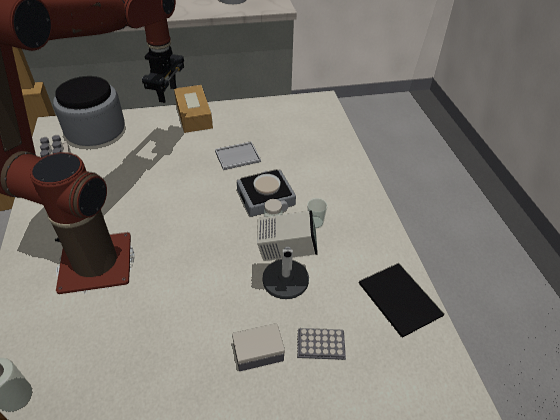

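The scene camera looks toward −x. It shows the lamp head at (215,188) with its foot at (220,233), the jar at (279,222), the dish at (343,235), the tray at (428,240) and the beaker at (284,272). The side view has the jar behind the lamp head, its lid at (276,207), and the tray at (238,155).

```bash
cat > m.py <<'E'
from h import *
S={n:np.load(n+"0.npz") for n in("scene","side")}
def reg(n,u0,u1,v0,v1,z0,z1):
    P=S[n]["P"][v0:v1,u0:u1].reshape(-1,3); return P[(P[:,2]>z0)&(P[:,2]<z1)]
def show(t,p):
    if len(p)<5: print(t,len(p));return
    r=cv2.minAreaRect((p[:,:2]*1000).astype(np.float32)); c,rad=cv2.minEnclosingCircle((p[:,:2]*1000).astype(np.float32))
    print(t,len(p),"med",np.median(p,0).round(3),"rect",np.round(r[0]),np.round(r[1]),round(r[2],1),"circ",np.round(c),round(rad))
show("tray sc",reg("scene",395,465,210,270,.008,.03)); show("tray sd",reg("side",205,270,135,175,.008,.03))
show("lid sc",reg("scene",262,296,192,250,.135,.165)); show("lid sd",reg("side",260,292,195,225,.135,.165))
show("jarbody sc",reg("scene",262,296,192,250,.03,.13))
show("dish sc",reg("scene",322,364,215,252,.066,.085)); show("dish sd",reg("side",245,290,170,200,.066,.085))
show("stage sc",reg("scene",305,385,210,275,.05,.064))
show("beaker sc",reg("scene",268,300,250,292,.02,.1));show("beaker sd",reg("side",305,330,195,230,.02,.1))
show("foot sc",reg("scene",190,250,205,255,.01,.024)); show("foot sd",reg("side",255,315,250,305,.01,.024))
for n,b in(("scene",(180,248,150,220)),("side",(250,325,205,265))):
    p=reg(n,*b,.135,.3); show("head "+n,p); print(p[:,2].max())
    # normals
    P=S[n]["P"]; a=P[b[2]:b[3],b[0]:b[1]]
    N=np.cross(a[1:-1,2:]-a[1:-1,:-2],a[2:,1:-1]-a[:-2,1:-1]); N/=-np.linalg.norm(N,axis=-1,keepdims=True)
    C=a[1:-1,1:-1]; ok=(C[...,2]>.14)&(C[...,2]<.3)&np.isfinite(N).all(-1); X=C[ok];M=N[ok]
    for _ in range(3):
        best=max((M[i] for i in range(0,len(M),7)),key=lambda m:(M@m>.95).sum()); k=M@best>.95
        k2=M@best>.9; x=X[k]; c=np.median(x,0); x=x[abs((x-c)@best)<.008]
        w=np.linalg.svd(x-x.mean(0))[2]; nn=w[2]*np.sign(w[2]@best)
        print("  face",len(x),nn.round(3),x.mean(0).round(3)); X=X[~k2];M=M[~k2]
        if len(X)<30:break
E
python3 m.py
```

```text
tray sc 588 med [0.503 0.442 0.011] rect [480. 440.] [174. 219.] 78.9 circ [481. 462.] 124
tray sd 476 med [0.497 0.438 0.011] rect [503. 448.] [242. 239.] 80.3 circ [496. 451.] 153
lid sc 263 med [0.564 0.005 0.149] rect [557.   4.] [56. 50.] 8.8 circ [557.   5.] 28
lid sd 218 med [ 0.557 -0.003  0.15 ] rect [558.   3.] [56. 49.] 80.0 circ [559.   3.] 29
jarbody sc 525 med [0.581 0.008 0.087] rect [570.   6.] [39. 58.] 9.4 circ [563.   5.] 30
dish sc 671 med [0.572 0.19  0.074] rect [569. 190.] [97. 91.] 10.3 circ [568. 190.] 50
dish sd 431 med [0.569 0.187 0.075] rect [562. 194.] [108. 109.] 25.5 circ [555. 185.] 66
stage sc 1327 med [0.599 0.201 0.058] rect [569. 193.] [169. 148.] 10.3 circ [570. 194.] 106
beaker sc 649 med [0.704 0.043 0.06 ] rect [710.  43.] [66. 65.] 43.9 circ [709.  42.] 35
beaker sd 380 med [0.714 0.052 0.067] rect [710.  44.] [68. 62.] 76.7 circ [710.  44.] 36
foot sc 1066 med [ 0.579 -0.164  0.018] rect [ 564. -171.] [140. 137.] 15.4 circ [ 564. -173.] 73
foot sd 1119 med [ 0.556 -0.188  0.019] rect [ 564. -173.] [137. 136.] 76.4 circ [ 565. -172.] 71
head scene 2393 med [ 0.598 -0.16   0.228] rect [ 566. -162.] [114. 169.] 78.5 circ [ 565. -171.] 91
0.25751816493753965
  face 426 [-0.201  0.037  0.979] [ 0.56 -0.17  0.24]
  face 250 [0.192 0.981 0.004] [ 0.585 -0.13   0.208]
  face 190 [ 0.963 -0.185  0.195] [ 0.635 -0.185  0.217]
head side 2720 med [ 0.558 -0.203  0.23 ] rect [ 576. -122.] [242. 163.] 77.7 circ [ 575. -115.] 130
0.2603182688489448
  face 342 [-0.186  0.059  0.981] [ 0.557 -0.175  0.241]
  face 344 [-0.18  -0.984 -0.01 ] [ 0.555 -0.216  0.205]
  face 44 [-0.544  0.041  0.838] [ 0.553 -0.174  0.238]
```

```bash
python3 - <<'E'
from h import *
a=np.load("scene0.npz")["im"][140:290,140:480]; b=np.load("side0.npz")["im"][120:320,200:350]
a=cv2.resize(a,None,fx=2.2,fy=2.2,interpolation=2); save("c0.png",a)
b=cv2.resize(b,None,fx=3,fy=3,interpolation=2); save("c1.png",b)
E
```

```text
(no output)
```

View pics/c0.png

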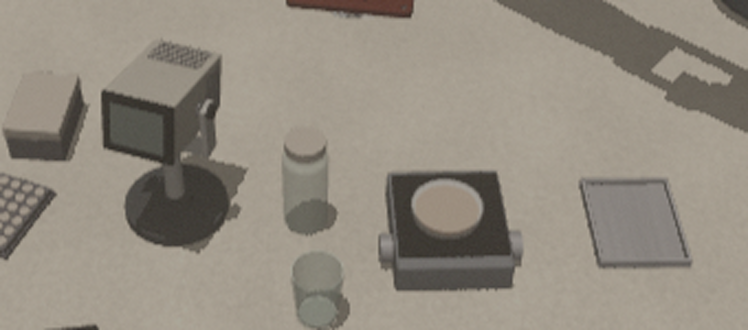

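The crop shows the tray's corners at crop pixels (582,180), (668,179), (690,263) and (600,266). The lamp faces the camera and is slightly nose-up. The foot centre, head planes and dish all match the given sizes. Next I move over the jar and work out the tray pose from its corners.

```bash
python3 - <<'E'
from h import *
c=viewer.get_calibration("scene");K=np.array(c["mtx"]);T=np.linalg.inv(np.array(c["world_to_cam"]))
Q=[]
for u,v in((582,180),(668,179),(690,263),(600,266)):
    r=T[:3,:3]@np.linalg.inv(K)@[u/2.2+140,v/2.2+140,1]; o=T[:3,3]; Q.append((o+r*(.012-o[2])/r[2])[:2])
Q=np.array(Q);print(Q.round(3),Q.mean(0),np.linalg.norm(Q-np.roll(Q,1,0),axis=1))
E
R='"x"'
python3 -m pendant '[{"tx":0.482,"ty":-0.933,"tz":-0.03,"az":-0.143,"gripper":1},{"tx":0.482,"ty":-0.933,"tz":-0.03,"az":-0.143,"gripper":1},{"tx":0.482,"ty":-0.933,"tz":-0.03,"az":-0.143,"gripper":1},{"tx":0.482,"ty":-0.933,"tz":-0.03,"az":-0.143,"gripper":1}]'
python3 -m pendant '[{"tx":0.482,"ty":-0.933,"tz":-0.03,"az":-0.143,"gripper":1},{"tx":0.482,"ty":-0.933,"tz":-0.03,"az":-0.143,"gripper":1},{"tx":0.482,"ty":-0.933,"tz":-0.03,"az":-0.143,"gripper":1},{"tx":0.482,"ty":-0.933,"tz":-0.03,"az":-0.143,"gripper":1}]'
python3 -m pendant '[{"tx":0.482,"ty":-0.933,"tz":-0.03,"az":-0.143,"gripper":1},{"tx":0.482,"ty":-0.933,"tz":-0.03,"az":-0.143,"gripper":1},{"tx":0.482,"ty":-0.933,"tz":-0.03,"az":-0.143,"gripper":1},{"tx":0.482,"ty":-0.933,"tz":-0.03,"az":-0.143,"gripper":1}]'
python3 -m pendant '[{"tx":0.482,"ty":-0.933,"tz":-0.03,"az":-0.143,"gripper":1},{"tx":0.482,"ty":-0.933,"tz":-0.03,"az":-0.143,"gripper":1},{"tx":0.482,"ty":-0.933,"tz":-0.03,"az":-0.143,"gripper":1},{"tx":0.482,"ty":-0.933,"tz":-0.03,"az":-0.143,"gripper":1}]'
python3 -m pendant '[{"tx":0.482,"ty":-0.933,"tz":-0.03,"az":-0.143,"gripper":1},{"tx":0.482,"ty":-0.933,"tz":-0.03,"az":-0.143,"gripper":1},{"tx":0.482,"ty":-0.933,"tz":-0.03,"az":-0.143,"gripper":1},{"tx":0.482,"ty":-0.933,"tz":-0.03,"az":-0.143,"gripper":1},{"tx":0.482,"ty":-0.933,"tz":-0.03,"az":-0.143,"gripper":1},{"tx":0.482,"ty":-0.933,"tz":-0.03,"az":-0.143,"gripper":1}]'
python3 -c "
from h import *
s=telemetry.sense();print(s['joints'],s['wrist_force'])"
```

```text
[[0.438 0.373]
 [0.418 0.49 ]
 [0.567 0.509]
 [0.59  0.394]] [0.50316507 0.44150664] [0.1530649  0.11886389 0.14998777 0.11683931]
[ 9.99897375e-01  2.21164166e-01  1.52751360e+00  3.90551063e-06
  1.39471426e+00 -1.26066531e-01] [-0.21175118  0.01789904 -1.09207565]invalid input at $[0]: expected keys tx, ty, tz, ax, ay, az, gripper
invalid input at $[0]: expected keys tx, ty, tz, ax, ay, az, gripper
invalid input at $[0]: expected keys tx, ty, tz, ax, ay, az, gripper
invalid input at $[0]: expected keys tx, ty, tz, ax, ay, az, gripper
invalid input at $[0]: expected keys tx, ty, tz, ax, ay, az, gripper
```

```bash
python3 -m pendant '[{"tx":0.48,"ty":-0.93,"tz":-0.03,"ax":0,"ay":0,"az":-0.143,"gripper":1},{"tx":0.48,"ty":-0.93,"tz":-0.03,"ax":0,"ay":0,"az":-0.143,"gripper":1},{"tx":0.48,"ty":-0.93,"tz":-0.03,"ax":0,"ay":0,"az":-0.143,"gripper":1},{"tx":0.48,"ty":-0.93,"tz":-0.03,"ax":0,"ay":0,"az":-0.143,"gripper":1}]'
python3 -m pendant '[{"tx":0.48,"ty":-0.93,"tz":-0.03,"ax":0,"ay":0,"az":-0.143,"gripper":1},{"tx":0.48,"ty":-0.93,"tz":-0.03,"ax":0,"ay":0,"az":-0.143,"gripper":1},{"tx":0.48,"ty":-0.93,"tz":-0.03,"ax":0,"ay":0,"az":-0.143,"gripper":1},{"tx":0.48,"ty":-0.93,"tz":-0.03,"ax":0,"ay":0,"az":-0.143,"gripper":1}]'
python3 -m pendant '[{"tx":0.48,"ty":-0.93,"tz":-0.03,"ax":0,"ay":0,"az":-0.143,"gripper":1},{"tx":0.48,"ty":-0.93,"tz":-0.03,"ax":0,"ay":0,"az":-0.143,"gripper":1},{"tx":0.48,"ty":-0.93,"tz":-0.03,"ax":0,"ay":0,"az":-0.143,"gripper":1},{"tx":0.48,"ty":-0.93,"tz":-0.03,"ax":0,"ay":0,"az":-0.143,"gripper":1}]'
python3 -m pendant '[{"tx":0.48,"ty":-0.93,"tz":-0.03,"ax":0,"ay":0,"az":-0.143,"gripper":1},{"tx":0.48,"ty":-0.93,"tz":-0.03,"ax":0,"ay":0,"az":-0.143,"gripper":1},{"tx":0.48,"ty":-0.93,"tz":-0.03,"ax":0,"ay":0,"az":-0.143,"gripper":1},{"tx":0.48,"ty":-0.93,"tz":-0.03,"ax":0,"ay":0,"az":-0.143,"gripper":1}]'
python3 -m pendant '[{"tx":0.48,"ty":-0.93,"tz":-0.03,"ax":0,"ay":0,"az":-0.143,"gripper":1},{"tx":0.48,"ty":-0.93,"tz":-0.03,"ax":0,"ay":0,"az":-0.143,"gripper":1},{"tx":0.48,"ty":-0.93,"tz":-0.03,"ax":0,"ay":0,"az":-0.143,"gripper":1},{"tx":0.48,"ty":-0.93,"tz":-0.03,"ax":0,"ay":0,"az":-0.143,"gripper":1},{"tx":0.48,"ty":-0.93,"tz":-0.03,"ax":0,"ay":0,"az":-0.143,"gripper":1},{"tx":0.48,"ty":-0.93,"tz":-0.03,"ax":0,"ay":0,"az":-0.143,"gripper":1}]'
python3 -c "
from h import *
s=telemetry.sense();print(s['joints'],s['wrist_force'])"
```

```text
time: 0.43
tool_pos: [0.3289, 0.4471, 0.2347]
tool_rot: [[-0.782, 0.624, -0.0], [0.624, 0.782, -0.005], [-0.003, -0.004, -1.0]]
wrist_force: [-0.0, 0.4, -1.0]
finger_gap: 0.0868
gripper_force: 0.0
time: 0.77
tool_pos: [0.3866, 0.3357, 0.2317]
tool_rot: [[-0.622, 0.783, 0.001], [0.783, 0.622, -0.003], [-0.003, -0.002, -1.0]]
wrist_force: [0.2, 0.7, -0.0]
finger_gap: 0.0871
gripper_force: 0.0
time: 1.1
tool_pos: [0.4442, 0.2242, 0.2283]
tool_rot: [[-0.432, 0.902, 0.001], [0.902, 0.432, -0.003], [-0.003, -0.001, -1.0]]
wrist_force: [-0.0, -0.2, 0.0]
finger_gap: 0.087
gripper_force: 0.0
time: 1.43
tool_pos: [0.5017, 0.1128, 0.2249]
tool_rot: [[-0.221, 0.975, 0.001], [0.975, 0.221, -0.003], [-0.003, 0.001, -1.0]]
wrist_force: [0.8, -0.5, -0.7]
finger_gap: 0.087
gripper_force: 0.0
time: 1.93
tool_pos: [0.5565, 0.0072, 0.221]
tool_rot: [[-0.003, 1.0, -0.001], [1.0, 0.003, 0.001], [0.001, -0.001, -1.0]]
wrist_force: [-0.8, 0.0, -0.5]
finger_gap: 0.0873
gripper_force: 0.0
[-1.29237009e-01  7.24944195e-02  1.72657231e+00  7.88050267e-04
  1.34403646e+00 -1.32533828e-01] [-0.75612214  0.01708555 -0.4849699 ]
```

```bash
python3 -m pendant '[{"tx":0.01,"ty":-0.02,"tz":-0.3,"ax":0,"ay":0,"az":0,"gripper":1},{"tx":0.01,"ty":-0.02,"tz":-0.6,"ax":0,"ay":0,"az":0,"gripper":1},{"tx":0.01,"ty":-0.02,"tz":-0.88,"ax":0,"ay":0,"az":0,"gripper":1},{"tx":0.01,"ty":-0.02,"tz":-0.88,"ax":0,"ay":0,"az":0,"gripper":1},{"tx":0.01,"ty":-0.02,"tz":-0.88,"ax":0,"ay":0,"az":0,"gripper":1}]'
python3 -m pendant '[{"tx":0,"ty":0,"tz":0,"ax":0,"ay":0,"az":0,"gripper":-1},{"tx":0,"ty":0,"tz":0,"ax":0,"ay":0,"az":0,"gripper":-1},{"tx":0,"ty":0,"tz":0,"ax":0,"ay":0,"az":0,"gripper":-1},{"tx":0,"ty":0,"tz":0,"ax":0,"ay":0,"az":0,"gripper":-1},{"tx":0,"ty":0,"tz":0,"ax":0,"ay":0,"az":0,"gripper":-1},{"tx":0,"ty":0,"tz":0,"ax":0,"ay":0,"az":0,"gripper":-1},{"tx":0,"ty":0,"tz":0,"ax":0,"ay":0,"az":0,"gripper":-1},{"tx":0,"ty":0,"tz":0,"ax":0,"ay":0,"az":0,"gripper":-1}]' 25
```

```text
time: 2.35
tool_pos: [0.5559, 0.0058, 0.1144]
tool_rot: [[-0.005, 1.0, -0.005], [1.0, 0.005, 0.001], [0.001, -0.005, -1.0]]
wrist_force: [-0.0, -0.0, 0.6]
finger_gap: 0.0871
gripper_force: 0.0
time: 3.02
tool_pos: [0.5587, 0.0036, 0.1171]
tool_rot: [[-0.003, 1.0, 0.001], [1.0, 0.003, -0.0], [-0.0, 0.001, -1.0]]
wrist_force: [-1.4, -0.1, 5.4]
finger_gap: 0.0596
gripper_force: 25.0
```

```bash
python3 -m pendant '[{"tx":0,"ty":0,"tz":0.15,"ax":0,"ay":0,"az":0,"gripper":-1},{"tx":0,"ty":0,"tz":0.3,"ax":0,"ay":0,"az":0,"gripper":-1},{"tx":0,"ty":0,"tz":0.45,"ax":0,"ay":0,"az":0,"gripper":-1},{"tx":0,"ty":0,"tz":0.6,"ax":0,"ay":0,"az":0,"gripper":-1},{"tx":0,"ty":0,"tz":0.75,"ax":0,"ay":0,"az":0,"gripper":-1},{"tx":0,"ty":0,"tz":0.9,"ax":0,"ay":0,"az":0,"gripper":-1},{"tx":0,"ty":0,"tz":1,"ax":0,"ay":0,"az":0,"gripper":-1}]'
python3 -m pendant '[{"tx":-0.02,"ty":0.15,"tz":0,"ax":0,"ay":0,"az":0,"gripper":-1},{"tx":-0.04,"ty":0.35,"tz":0,"ax":0,"ay":0,"az":0,"gripper":-1},{"tx":-0.08,"ty":0.6,"tz":0,"ax":0,"ay":0,"az":0,"gripper":-1},{"tx":-0.115,"ty":0.91,"tz":0,"ax":0,"ay":0,"az":0,"gripper":-1}]'
python3 -m pendant '[{"tx":-0.04,"ty":0.3,"tz":0,"ax":0,"ay":0,"az":0,"gripper":-1},{"tx":-0.08,"ty":0.6,"tz":0,"ax":0,"ay":0,"az":0,"gripper":-1},{"tx":-0.115,"ty":0.91,"tz":0,"ax":0,"ay":0,"az":0,"gripper":-1}]'
python3 -m pendant '[{"tx":-0.04,"ty":0.3,"tz":0,"ax":0,"ay":0,"az":0,"gripper":-1},{"tx":-0.08,"ty":0.6,"tz":0,"ax":0,"ay":0,"az":0,"gripper":-1},{"tx":-0.115,"ty":0.91,"tz":0,"ax":0,"ay":0,"az":0,"gripper":-1}]'
python3 -m pendant '[{"tx":-0.04,"ty":0.3,"tz":0,"ax":0,"ay":0,"az":0,"gripper":-1},{"tx":-0.08,"ty":0.6,"tz":0,"ax":0,"ay":0,"az":0,"gripper":-1},{"tx":-0.1,"ty":0.8,"tz":0,"ax":0,"ay":0,"az":0,"gripper":-1},{"tx":-0.115,"ty":0.92,"tz":0,"ax":0,"ay":0,"az":0,"gripper":-1},{"tx":-0.115,"ty":0.92,"tz":0,"ax":0,"ay":0,"az":0,"gripper":-1},{"tx":-0.115,"ty":0.92,"tz":0,"ax":0,"ay":0,"az":0,"gripper":-1}]'
```

```text
time: 3.6
tool_pos: [0.5583, 0.0037, 0.2372]
tool_rot: [[-0.003, 1.0, 0.001], [1.0, 0.003, -0.0], [-0.0, 0.001, -1.0]]
wrist_force: [0.8, -0.2, -3.3]
finger_gap: 0.0591
gripper_force: 25.0
time: 3.93
tool_pos: [0.5438, 0.1126, 0.2352]
tool_rot: [[-0.0, 1.0, -0.001], [1.0, 0.0, -0.001], [-0.001, -0.001, -1.0]]
wrist_force: [0.7, 1.2, -2.8]
finger_gap: 0.0588
gripper_force: 25.0
time: 4.18
tool_pos: [0.5296, 0.2234, 0.2351]
tool_rot: [[-0.002, 1.0, -0.001], [1.0, 0.002, -0.0], [-0.0, -0.001, -1.0]]
wrist_force: [1.5, -0.8, -2.8]
finger_gap: 0.0593
gripper_force: 25.0
time: 4.43
tool_pos: [0.5157, 0.3327, 0.2349]
tool_rot: [[-0.003, 1.0, -0.001], [1.0, 0.003, -0.001], [-0.001, -0.001, -1.0]]
wrist_force: [0.8, -0.1, -2.9]
finger_gap: 0.0592
gripper_force: 25.0
time: 4.93
tool_pos: [0.5025, 0.4416, 0.2348]
tool_rot: [[-0.004, 1.0, -0.001], [1.0, 0.004, -0.002], [-0.002, -0.001, -1.0]]
wrist_force: [0.9, -0.2, -3.6]
finger_gap: 0.0588
gripper_force: 25.0
```

```bash
python3 -m pendant '[{"tx":0,"ty":0,"tz":-0.2,"ax":0,"ay":0,"az":0,"gripper":-1},{"tx":0,"ty":0,"tz":-0.4,"ax":0,"ay":0,"az":0,"gripper":-1},{"tx":0,"ty":0,"tz":-0.6,"ax":0,"ay":0,"az":0,"gripper":-1},{"tx":0,"ty":0,"tz":-0.75,"ax":0,"ay":0,"az":0,"gripper":-1},{"tx":0,"ty":0,"tz":-0.84,"ax":0,"ay":0,"az":0,"gripper":-1},{"tx":0,"ty":0,"tz":-0.88,"ax":0,"ay":0,"az":0,"gripper":-1},{"tx":0,"ty":0,"tz":-0.9,"ax":0,"ay":0,"az":0,"gripper":-1},{"tx":0,"ty":0,"tz":-0.92,"ax":0,"ay":0,"az":0,"gripper":-1},{"tx":0,"ty":0,"tz":-0.92,"ax":0,"ay":0,"az":0,"gripper":-1},{"tx":0,"ty":0,"tz":-0.92,"ax":0,"ay":0,"az":0,"gripper":-1}]'
python3 - <<'E'
from h import *
im,P=cloud("scene");save("s1.png",cv2.resize(im[150:290,340:500],None,fx=3,fy=3))
E
```

```text
time: 5.77
tool_pos: [0.5036, 0.4422, 0.1269]
tool_rot: [[-0.003, 1.0, 0.002], [1.0, 0.003, 0.001], [0.001, 0.002, -1.0]]
wrist_force: [-0.7, -0.3, -3.4]
finger_gap: 0.0594
gripper_force: 25.0
```

View pics/s1.png

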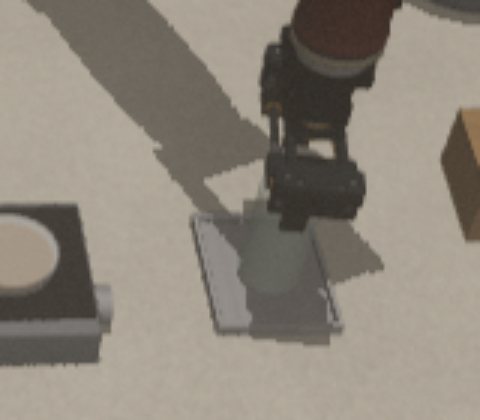

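The crop shows the jar, base at about (270,285), over the middle of the tray and still about 4 mm high. I lower it, then release.

```bash
python3 -m pendant '[{"tx":0,"ty":0,"tz":-0.02,"ax":0,"ay":0,"az":0,"gripper":-1},{"tx":0,"ty":0,"tz":-0.03,"ax":0,"ay":0,"az":0,"gripper":-1},{"tx":0,"ty":0,"tz":-0.035,"ax":0,"ay":0,"az":0,"gripper":-1},{"tx":0,"ty":0,"tz":-0.035,"ax":0,"ay":0,"az":0,"gripper":-1},{"tx":0,"ty":0,"tz":-0.035,"ax":0,"ay":0,"az":0,"gripper":-1}]'
```

```text
time: 6.23
tool_pos: [0.5032, 0.4422, 0.1222]
tool_rot: [[-0.003, 1.0, 0.001], [1.0, 0.003, 0.001], [0.001, 0.001, -1.0]]
wrist_force: [-1.3, 0.1, 2.8]
finger_gap: 0.0592
gripper_force: 25.0
```

```bash
python3 -m pendant '[{"tx":0,"ty":0,"tz":0,"ax":0,"ay":0,"az":0,"gripper":1},{"tx":0,"ty":0,"tz":0,"ax":0,"ay":0,"az":0,"gripper":1},{"tx":0,"ty":0,"tz":0,"ax":0,"ay":0,"az":0,"gripper":1},{"tx":0,"ty":0,"tz":0,"ax":0,"ay":0,"az":0,"gripper":1},{"tx":0,"ty":0,"tz":0.1,"ax":0,"ay":0,"az":0,"gripper":1},{"tx":0,"ty":0,"tz":0.3,"ax":0,"ay":0,"az":0,"gripper":1},{"tx":0,"ty":0,"tz":0.6,"ax":0,"ay":0,"az":0,"gripper":1},{"tx":0,"ty":0,"tz":0.9,"ax":0,"ay":0,"az":0,"gripper":1}]'
python3 -m pendant '[{"tx":0,"ty":0,"tz":0.3,"ax":0,"ay":0,"az":0,"gripper":1},{"tx":0,"ty":0,"tz":0.6,"ax":0,"ay":0,"az":0,"gripper":1},{"tx":0,"ty":0,"tz":0.9,"ax":0,"ay":0,"az":0,"gripper":1}]'
python3 - <<'E'
from h import *
im,P=cloud("scene"); a=P[150:290,380:500].reshape(-1,3); a=a[(a[:,2]>.135)&(a[:,2]<.17)]
print("jar lid",a.mean(0),a.max(0),a.min(0)); save("s2.png",im)
E
python3 -m pendant '[{"tx":0.14,"ty":-0.957,"tz":0,"ax":0,"ay":0,"az":-0.02,"gripper":-1},{"tx":0.14,"ty":-0.957,"tz":0,"ax":0,"ay":0,"az":-0.02,"gripper":-1},{"tx":0.14,"ty":-0.957,"tz":0,"ax":0,"ay":0,"az":-0.02,"gripper":-1}]'
python3 -m pendant '[{"tx":0.14,"ty":-0.957,"tz":0,"ax":0,"ay":0,"az":-0.02,"gripper":-1},{"tx":0.14,"ty":-0.957,"tz":0,"ax":0,"ay":0,"az":-0.02,"gripper":-1},{"tx":0.14,"ty":-0.957,"tz":0,"ax":0,"ay":0,"az":-0.02,"gripper":-1}]'
python3 -m pendant '[{"tx":0.14,"ty":-0.957,"tz":0,"ax":0,"ay":0,"az":-0.02,"gripper":-1},{"tx":0.14,"ty":-0.957,"tz":0,"ax":0,"ay":0,"az":-0.02,"gripper":-1},{"tx":0.14,"ty":-0.957,"tz":0,"ax":0,"ay":0,"az":-0.02,"gripper":-1}]'
python3 -m pendant '[{"tx":0.14,"ty":-0.957,"tz":0,"ax":0,"ay":0,"az":-0.02,"gripper":-1},{"tx":0.14,"ty":-0.957,"tz":0,"ax":0,"ay":0,"az":-0.02,"gripper":-1},{"tx":0.14,"ty":-0.957,"tz":0,"ax":0,"ay":0,"az":-0.02,"gripper":-1}]'
python3 -m pendant '[{"tx":0.14,"ty":-0.957,"tz":0,"ax":0,"ay":0,"az":-0.02,"gripper":-1},{"tx":0.14,"ty":-0.957,"tz":0,"ax":0,"ay":0,"az":-0.02,"gripper":-1},{"tx":0.14,"ty":-0.957,"tz":0,"ax":0,"ay":0,"az":-0.02,"gripper":-1}]'
python3 -m pendant '[{"tx":0.14,"ty":-0.957,"tz":0,"ax":0,"ay":0,"az":-0.02,"gripper":-1},{"tx":0.14,"ty":-0.957,"tz":0,"ax":0,"ay":0,"az":-0.02,"gripper":-1},{"tx":0.14,"ty":-0.957,"tz":0,"ax":0,"ay":0,"az":-0.02,"gripper":-1},{"tx":0.14,"ty":-0.957,"tz":0,"ax":0,"ay":0,"az":-0.02,"gripper":-1},{"tx":0.14,"ty":-0.957,"tz":0,"ax":0,"ay":0,"az":-0.02,"gripper":-1},{"tx":0.14,"ty":-0.957,"tz":0,"ax":0,"ay":0,"az":-0.02,"gripper":-1}]'
```

```text
time: 6.9
tool_pos: [0.5022, 0.4412, 0.2299]
tool_rot: [[-0.003, 1.0, -0.002], [1.0, 0.003, -0.002], [-0.002, -0.002, -1.0]]
wrist_force: [-0.0, -0.6, -0.7]
finger_gap: 0.0869
gripper_force: 0.0
time: 7.15
tool_pos: [0.5027, 0.4416, 0.3403]
tool_rot: [[-0.003, 1.0, 0.001], [1.0, 0.003, 0.001], [0.001, 0.001, -1.0]]
wrist_force: [0.2, 0.5, -0.4]
finger_gap: 0.0872
gripper_force: 0.0
jar lid [0.50792001 0.44076205 0.15224044] [0.53114391 0.46712978 0.16049051] [0.47746808 0.41565147 0.1350057 ]
time: 7.45
tool_pos: [0.5198, 0.3252, 0.3385]
tool_rot: [[0.028, 1.0, 0.002], [1.0, -0.028, -0.0], [-0.0, 0.002, -1.0]]
wrist_force: [0.1, -0.4, -1.0]
finger_gap: 0.0742
gripper_force: 0.0
time: 7.7
tool_pos: [0.5366, 0.2094, 0.3382]
tool_rot: [[0.061, 0.998, 0.001], [0.998, -0.061, -0.001], [-0.001, 0.001, -1.0]]
wrist_force: [0.8, -0.2, 0.4]
finger_gap: 0.0548
gripper_force: 0.0
time: 7.95
tool_pos: [0.5534, 0.0944, 0.3383]
tool_rot: [[0.092, 0.996, 0.001], [0.996, -0.092, -0.001], [-0.001, 0.001, -1.0]]
wrist_force: [1.0, -0.2, -0.2]
finger_gap: 0.035
gripper_force: 0.0
time: 8.2
tool_pos: [0.5701, -0.0205, 0.3383]
tool_rot: [[0.124, 0.992, 0.001], [0.992, -0.124, -0.001], [-0.001, 0.001, -1.0]]
wrist_force: [0.3, -0.1, -0.2]
finger_gap: 0.0151
gripper_force: 0.0
time: 8.45
tool_pos: [0.5868, -0.1355, 0.3382]
tool_rot: [[0.155, 0.988, 0.001], [0.988, -0.155, -0.001], [-0.001, 0.001, -1.0]]
wrist_force: [0.2, 0.3, -0.6]
finger_gap: 0.0016
gripper_force: 0.0
time: 8.95
tool_pos: [0.6036, -0.247, 0.3376]
tool_rot: [[0.185, 0.983, 0.0], [0.983, -0.185, 0.001], [0.001, -0.0, -1.0]]
wrist_force: [-0.7, 0.1, 0.2]
finger_gap: 0.0004
gripper_force: 0.0
```

```bash
python3 -m pendant '[{"tx":0,"ty":-0.04,"tz":-0.3,"ax":0,"ay":0,"az":0,"gripper":-1},{"tx":0,"ty":-0.04,"tz":-0.6,"ax":0,"ay":0,"az":0,"gripper":-1},{"tx":0,"ty":-0.04,"tz":-0.85,"ax":0,"ay":0,"az":0,"gripper":-1},{"tx":0,"ty":-0.04,"tz":-0.92,"ax":0,"ay":0,"az":0,"gripper":-1},{"tx":0,"ty":-0.04,"tz":-0.92,"ax":0,"ay":0,"az":0,"gripper":-1},{"tx":0,"ty":-0.04,"tz":-0.92,"ax":0,"ay":0,"az":0,"gripper":-1}]'
python3 - <<'E'
from h import *
s=telemetry.sense();p=np.array(s["tool_pos"]);R=np.array(s["tool_rot"]);print(s["joints"].round(2) if hasattr(s["joints"],"round") else s["joints"])
y0=np.arctan2(R[1,1],R[0,1]);c=np.array([.564,-.172])
last=p[:2];ly=y0
for k,ph in enumerate(np.linspace(-.19,1.53,25)):
    q=c+.055*np.array([np.cos(ph),np.sin(ph)])-.0555*np.array([-np.sin(ph),np.cos(ph)])
    print(k,round(ph,3),((q-last)/.12).round(3),round((ph-ly)/(np.pi/2),3))
    if k in(0,12): last,ly=q,ph
E
```

```text
time: 9.45
tool_pos: [0.6043, -0.2512, 0.2285]
tool_rot: [[0.183, 0.983, 0.001], [0.983, -0.183, -0.0], [-0.0, 0.001, -1.0]]
wrist_force: [0.3, -0.5, 0.7]
finger_gap: 0.0007
gripper_force: 0.0
[-0.51  0.3   1.46  0.    1.39 -0.33]
0 -0.19 [0.027 0.119] -0.004
1 -0.118 [0.038 0.027] 0.046
2 -0.047 [0.074 0.057] 0.091
3 0.025 [0.107 0.09 ] 0.137
4 0.097 [0.138 0.125] 0.182
5 0.168 [0.167 0.162] 0.228
6 0.24 [0.192 0.2  ] 0.274
7 0.312 [0.215 0.241] 0.319
8 0.383 [0.235 0.283] 0.365
9 0.455 [0.252 0.327] 0.411
10 0.527 [0.266 0.371] 0.456
11 0.598 [0.276 0.417] 0.502
12 0.67 [0.284 0.463] 0.547
13 0.742 [0.004 0.046] 0.046
14 0.813 [0.004 0.093] 0.091
15 0.885 [0.002 0.14 ] 0.137
16 0.957 [-0.004  0.186] 0.182
17 1.028 [-0.014  0.232] 0.228
18 1.1 [-0.026  0.277] 0.274
19 1.172 [-0.042  0.32 ] 0.319
20 1.243 [-0.061  0.363] 0.365
21 1.315 [-0.083  0.404] 0.411
22 1.387 [-0.108  0.444] 0.456
23 1.458 [-0.135  0.481] 0.502
24 1.53 [-0.166  0.517] 0.547
```

Go to the contact point, then push through the first half of the arc.

```bash
python3 -m pendant '[{"tx":0.01,"ty":0.04,"tz":0,"ax":0,"ay":0,"az":0,"gripper":-1},{"tx":0.02,"ty":0.08,"tz":0,"ax":0,"ay":0,"az":0,"gripper":-1},{"tx":0.027,"ty":0.119,"tz":0,"ax":0,"ay":0,"az":0,"gripper":-1},{"tx":0.027,"ty":0.119,"tz":0,"ax":0,"ay":0,"az":0,"gripper":-1}]'
python3 -m pendant '[{"tx":0.038,"ty":0.027,"tz":0,"ax":0,"ay":0,"az":0.046,"gripper":-1},{"tx":0.074,"ty":0.057,"tz":0,"ax":0,"ay":0,"az":0.091,"gripper":-1},{"tx":0.107,"ty":0.09,"tz":0,"ax":0,"ay":0,"az":0.137,"gripper":-1},{"tx":0.107,"ty":0.09,"tz":0,"ax":0,"ay":0,"az":0.137,"gripper":-1}]'
```

```text
time: 9.78
tool_pos: [0.6086, -0.2383, 0.2298]
tool_rot: [[0.184, 0.983, 0.005], [0.983, -0.184, -0.004], [-0.003, 0.005, -1.0]]
wrist_force: [0.6, -3.9, 1.6]
finger_gap: 0.0006
gripper_force: 1.3
time: 10.12
tool_pos: [0.6214, -0.2276, 0.229]
tool_rot: [[-0.033, 0.999, 0.004], [0.999, 0.033, -0.003], [-0.003, 0.004, -1.0]]
wrist_force: [1.5, -4.5, 2.6]
finger_gap: 0.0002
gripper_force: 2.0
```

```bash
python3 -m pendant '[{"tx":0.031,"ty":0.035,"tz":0,"ax":0,"ay":0,"az":0.045,"gripper":-1},{"tx":0.06,"ty":0.072,"tz":0,"ax":0,"ay":0,"az":0.091,"gripper":-1},{"tx":0.085,"ty":0.11,"tz":0,"ax":0,"ay":0,"az":0.137,"gripper":-1},{"tx":0.108,"ty":0.151,"tz":0,"ax":0,"ay":0,"az":0.182,"gripper":-1},{"tx":0.128,"ty":0.193,"tz":0,"ax":0,"ay":0,"az":0.228,"gripper":-1},{"tx":0.145,"ty":0.237,"tz":0,"ax":0,"ay":0,"az":0.274,"gripper":-1},{"tx":0.159,"ty":0.281,"tz":0,"ax":0,"ay":0,"az":0.319,"gripper":-1},{"tx":0.169,"ty":0.327,"tz":0,"ax":0,"ay":0,"az":0.365,"gripper":-1},{"tx":0.177,"ty":0.373,"tz":0,"ax":0,"ay":0,"az":0.41,"gripper":-1},{"tx":0.177,"ty":0.373,"tz":0,"ax":0,"ay":0,"az":0.41,"gripper":-1}]'
python3 -m pendant '[{"tx":0.004,"ty":0.046,"tz":0,"ax":0,"ay":0,"az":0.046,"gripper":-1},{"tx":0.004,"ty":0.093,"tz":0,"ax":0,"ay":0,"az":0.091,"gripper":-1},{"tx":0.002,"ty":0.14,"tz":0,"ax":0,"ay":0,"az":0.137,"gripper":-1},{"tx":-0.004,"ty":0.186,"tz":0,"ax":0,"ay":0,"az":0.182,"gripper":-1},{"tx":-0.014,"ty":0.232,"tz":0,"ax":0,"ay":0,"az":0.228,"gripper":-1},{"tx":-0.026,"ty":0.277,"tz":0,"ax":0,"ay":0,"az":0.274,"gripper":-1},{"tx":-0.026,"ty":0.277,"tz":0,"ax":0,"ay":0,"az":0.274,"gripper":-1}]'
```

```text
time: 10.95
tool_pos: [0.6428, -0.1819, 0.2289]
tool_rot: [[-0.625, 0.78, 0.005], [0.78, 0.625, -0.001], [-0.004, 0.003, -1.0]]
wrist_force: [4.2, -2.1, 1.9]
finger_gap: 0.0004
gripper_force: 2.1
time: 11.53
tool_pos: [0.6394, -0.1481, 0.2287]
tool_rot: [[-0.894, 0.448, 0.005], [0.448, 0.894, -0.0], [-0.004, 0.002, -1.0]]
wrist_force: [5.1, -0.4, 2.1]
finger_gap: 0.0004
gripper_force: 2.4
```

```bash
python3 -m pendant '[{"tx":-0.016,"ty":0.043,"tz":0,"ax":0,"ay":0,"az":0.045,"gripper":-1},{"tx":-0.035,"ty":0.086,"tz":0,"ax":0,"ay":0,"az":0.091,"gripper":-1},{"tx":-0.057,"ty":0.127,"tz":0,"ax":0,"ay":0,"az":0.137,"gripper":-1},{"tx":-0.082,"ty":0.167,"tz":0,"ax":0,"ay":0,"az":0.182,"gripper":-1},{"tx":-0.109,"ty":0.204,"tz":0,"ax":0,"ay":0,"az":0.228,"gripper":-1},{"tx":-0.14,"ty":0.24,"tz":0,"ax":0,"ay":0,"az":0.273,"gripper":-1},{"tx":-0.14,"ty":0.24,"tz":0,"ax":0,"ay":0,"az":0.273,"gripper":-1},{"tx":-0.14,"ty":0.24,"tz":0,"ax":0,"ay":0,"az":0.273,"gripper":-1}]'
python3 -m pendant '[{"tx":0.2,"ty":0,"tz":0,"ax":0,"ay":0,"az":0,"gripper":-1},{"tx":0.4,"ty":0,"tz":0.4,"ax":0,"ay":0,"az":0,"gripper":-1},{"tx":0.4,"ty":0,"tz":0.8,"ax":0,"ay":0,"az":0,"gripper":-1},{"tx":0.4,"ty":0,"tz":1,"ax":0,"ay":0,"az":0,"gripper":-1},{"tx":0.4,"ty":0,"tz":1,"ax":0,"ay":0,"az":0,"gripper":-1}]'
cat > head.py <<'E'
from h import *
import sys
from scipy.optimize import least_squares
# fit box 150x92x80 at pivot to head points of both cameras
G=[]
for n in("scene","side"):
    im,P=cloud(n); save(sys.argv[1]+n+".png",im); p=P.reshape(-1,3)
    r=np.hypot(p[:,0]-.564,p[:,1]+.172); G.append(p[(r<.10)&(p[:,2]>.12)&(p[:,2]<.275)])
p=np.vstack(G)
def loc(v):
    y,t=v[:2]; ex=np.array([np.cos(y)*np.cos(t),np.sin(y)*np.cos(t),-np.sin(t)]); ey=np.array([-np.sin(y),np.cos(y),0]); ez=np.cross(ex,ey)
    return (p-[v[2],v[3],v[4]])@np.stack([ex,ey,ez],1)
def f(v):
    q=np.abs(loc(v))-[.075,.046,.04]; o=np.linalg.norm(np.maximum(q,0),axis=1)+np.minimum(q.max(1),0)
    return np.r_[o, (np.array(v[2:])-[.564,-.172,.2])*200**.5]
best=min((least_squares(f,[y,t,.564,-.172,.2],loss="soft_l1",f_scale=.002) for y in(-.19,1.2,1.5,1.8) for t in(-.2,.1,.4)),key=lambda s:s.cost)
v=best.x; print(len(p),"yaw %.3f nose-down %.3f"%tuple(v[:2]),"c",v[2:].round(3),"cost",best.cost, "res",np.median(abs(best.fun)))
d=np.array([.569,.190,.066]); P0=p; p=d[None]; print("dish in head",loc(v).round(3))
D=d-v[2:]; print("want yaw %.3f down %.3f"%(np.arctan2(D[1],D[0]),np.arctan2(-D[2],np.hypot(*D[:2]))))
E
python3 head.py h1
```

```text
time: 12.2
tool_pos: [0.6223, -0.1193, 0.2285]
tool_rot: [[-0.999, 0.041, 0.004], [0.041, 0.999, 0.001], [-0.004, 0.001, -1.0]]
wrist_force: [5.3, 2.1, 1.9]
finger_gap: 0.0004
gripper_force: 2.4
time: 12.62
tool_pos: [0.6719, -0.1208, 0.3581]
tool_rot: [[-0.999, 0.042, 0.013], [0.042, 0.999, -0.004], [-0.013, -0.003, -1.0]]
wrist_force: [1.3, 0.5, 2.1]
finger_gap: 0.0007
gripper_force: 0.0
5034 yaw 1.552 nose-down -0.206 c [ 0.564 -0.172  0.201] cost 0.019082309869090684 res 0.001414332972131234
dish in head [[ 0.326  0.001 -0.206]]
want yaw 1.556 down 0.356
```

```bash
python3 -m pendant '[{"tx":-0.2,"ty":0.14,"tz":0,"ax":0,"ay":0,"az":-0.075,"gripper":-1},{"tx":-0.4,"ty":0.14,"tz":0,"ax":0,"ay":0,"az":-0.15,"gripper":-1},{"tx":-0.6,"ty":0.14,"tz":0,"ax":0,"ay":0,"az":-0.225,"gripper":-1},{"tx":-0.8,"ty":0.14,"tz":0,"ax":0,"ay":0,"az":-0.3,"gripper":-1},{"tx":-0.89,"ty":0.14,"tz":0,"ax":0,"ay":0,"az":-0.375,"gripper":-1},{"tx":-0.89,"ty":0.14,"tz":0,"ax":0,"ay":0,"az":-0.45,"gripper":-1},{"tx":-0.89,"ty":0.14,"tz":0,"ax":0,"ay":0,"az":-0.525,"gripper":-1},{"tx":-0.89,"ty":0.14,"tz":0,"ax":0,"ay":0,"az":-0.6,"gripper":-1},{"tx":-0.89,"ty":0.14,"tz":0,"ax":0,"ay":0,"az":-0.7,"gripper":-1},{"tx":-0.89,"ty":0.14,"tz":0,"ax":0,"ay":0,"az":-0.8,"gripper":-1},{"tx":-0.89,"ty":0.14,"tz":0,"ax":0,"ay":0,"az":-0.9,"gripper":-1},{"tx":-0.89,"ty":0.14,"tz":0,"ax":0,"ay":0,"az":-0.974,"gripper":-1}]'
python3 -m pendant '[{"tx":0,"ty":0,"tz":-0.15,"ax":0,"ay":0,"az":0,"gripper":-1},{"tx":0,"ty":0,"tz":-0.35,"ax":0,"ay":0,"az":0,"gripper":-1},{"tx":0,"ty":0,"tz":-0.5,"ax":0,"ay":0,"az":0,"gripper":-1},{"tx":0,"ty":0,"tz":-0.58,"ax":0,"ay":0,"az":0,"gripper":-1},{"tx":0,"ty":0,"tz":-0.58,"ax":0,"ay":0,"az":0,"gripper":-1},{"tx":0,"ty":0,"tz":-0.58,"ax":0,"ay":0,"az":0,"gripper":-1}]'
```

```text
time: 13.72
tool_pos: [0.561, -0.103, 0.3445]
tool_rot: [[-0.081, 0.997, -0.004], [0.997, 0.081, 0.002], [0.002, -0.004, -1.0]]
wrist_force: [0.6, -0.1, 0.2]
finger_gap: 0.0004
gripper_force: 0.0
time: 14.22
tool_pos: [0.5616, -0.1032, 0.2764]
tool_rot: [[-0.089, 0.996, -0.003], [0.996, 0.089, 0.001], [0.001, -0.002, -1.0]]
wrist_force: [0.9, 1.0, 0.6]
finger_gap: 0.0006
gripper_force: 0.0
```

```bash
python3 -m pendant '[{"tx":0.02,"ty":0,"tz":-0.05,"ax":0,"ay":0,"az":0,"gripper":-1},{"tx":0.02,"ty":0,"tz":-0.08,"ax":0,"ay":0,"az":0,"gripper":-1},{"tx":0.02,"ty":0,"tz":-0.11,"ax":0,"ay":0,"az":0,"gripper":-1},{"tx":0.02,"ty":0,"tz":-0.14,"ax":0,"ay":0,"az":0,"gripper":-1}]'
python3 -m pendant '[{"tx":0,"ty":0,"tz":-0.03,"ax":0,"ay":0,"az":0,"gripper":-1},{"tx":0,"ty":0,"tz":-0.06,"ax":0,"ay":0,"az":0,"gripper":-1},{"tx":0,"ty":0,"tz":-0.09,"ax":0,"ay":0,"az":0,"gripper":-1},{"tx":0,"ty":0,"tz":-0.12,"ax":0,"ay":0,"az":0,"gripper":-1},{"tx":0,"ty":0,"tz":-0.15,"ax":0,"ay":0,"az":0,"gripper":-1},{"tx":0,"ty":0,"tz":-0.18,"ax":0,"ay":0,"az":0,"gripper":-1},{"tx":0,"ty":0,"tz":-0.2,"ax":0,"ay":0,"az":0,"gripper":-1},{"tx":0,"ty":0,"tz":-0.22,"ax":0,"ay":0,"az":0,"gripper":-1},{"tx":0,"ty":0,"tz":-0.22,"ax":0,"ay":0,"az":0,"gripper":-1},{"tx":0,"ty":0,"tz":-0.22,"ax":0,"ay":0,"az":0,"gripper":-1}]'
```

```text
time: 14.55
tool_pos: [0.5661, -0.1019, 0.2629]
tool_rot: [[-0.091, 0.996, 0.004], [0.996, 0.091, 0.002], [0.002, 0.004, -1.0]]
wrist_force: [-1.1, 8.1, 9.9]
finger_gap: 0.0003
gripper_force: 4.6
time: 15.38
tool_pos: [0.5663, -0.099, 0.2364]
tool_rot: [[-0.092, 0.996, 0.004], [0.996, 0.092, 0.007], [0.007, 0.005, -1.0]]
wrist_force: [0.3, 16.0, 9.5]
finger_gap: 0.0007
gripper_force: 7.0
```

```bash
python3 -m pendant '[{"tx":0,"ty":0.1,"tz":0.2,"ax":0,"ay":0,"az":0,"gripper":-1},{"tx":0,"ty":0.1,"tz":0.5,"ax":0,"ay":0,"az":0,"gripper":-1},{"tx":0,"ty":0.1,"tz":0.8,"ax":0,"ay":0,"az":0,"gripper":-1},{"tx":0,"ty":0.1,"tz":0.8,"ax":0,"ay":0,"az":0,"gripper":-1},{"tx":0,"ty":0.1,"tz":0.8,"ax":0,"ay":0,"az":0,"gripper":-1}]'
python3 head.py h2
```

```text
time: 15.8
tool_pos: [0.5663, -0.0918, 0.3339]
tool_rot: [[-0.09, 0.996, 0.007], [0.996, 0.09, -0.002], [-0.003, 0.006, -1.0]]
wrist_force: [-0.3, -1.3, -0.9]
finger_gap: 0.0005
gripper_force: 0.0
4845 yaw -1.590 nose-down -0.245 c [ 0.564 -0.172  0.2  ] cost 0.01827371314692781 res 0.0014559460594265085
dish in head [[-0.384 -0.002 -0.042]]
want yaw 1.556 down 0.356
```

View pics/h2scene.png

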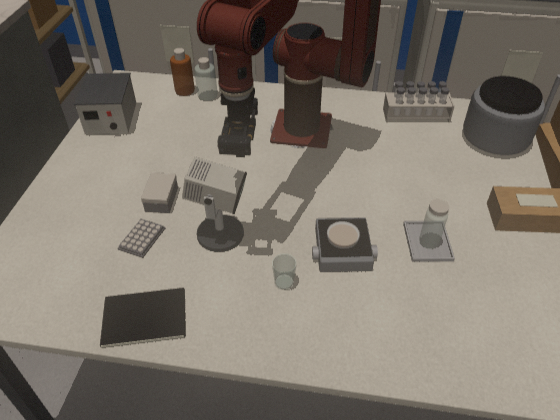

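The picture shows the jar standing in the tray at (437,225) and the dish still at (343,235). The head at (215,185) faces the dish (image right), with its ribbed rear on the left. The box fit is front/back symmetric, so the head is at yaw 1.552 and 0.245 nose-down after springing back about 0.1. I need another 0.11.

```bash
python3 -m pendant '[{"tx":0,"ty":-0.08,"tz":-0.3,"ax":0,"ay":0,"az":0,"gripper":-1},{"tx":0,"ty":-0.08,"tz":-0.6,"ax":0,"ay":0,"az":0,"gripper":-1},{"tx":0,"ty":-0.08,"tz":-0.7,"ax":0,"ay":0,"az":0,"gripper":-1},{"tx":0,"ty":-0.08,"tz":-0.75,"ax":0,"ay":0,"az":0,"gripper":-1},{"tx":0,"ty":-0.08,"tz":-0.79,"ax":0,"ay":0,"az":0,"gripper":-1},{"tx":0,"ty":-0.08,"tz":-0.82,"ax":0,"ay":0,"az":0,"gripper":-1},{"tx":0,"ty":-0.08,"tz":-0.85,"ax":0,"ay":0,"az":0,"gripper":-1},{"tx":0,"ty":-0.08,"tz":-0.87,"ax":0,"ay":0,"az":0,"gripper":-1},{"tx":0,"ty":-0.08,"tz":-0.87,"ax":0,"ay":0,"az":0,"gripper":-1},{"tx":0,"ty":-0.08,"tz":-0.87,"ax":0,"ay":0,"az":0,"gripper":-1}]'
python3 -m pendant '[{"tx":0,"ty":0.1,"tz":0.2,"ax":0,"ay":0,"az":0,"gripper":-1},{"tx":0,"ty":0.1,"tz":0.5,"ax":0,"ay":0,"az":0,"gripper":-1},{"tx":0,"ty":0.1,"tz":0.8,"ax":0,"ay":0,"az":0,"gripper":-1},{"tx":0,"ty":0.1,"tz":0.8,"ax":0,"ay":0,"az":0,"gripper":-1},{"tx":0,"ty":0.1,"tz":0.8,"ax":0,"ay":0,"az":0,"gripper":-1}]'
sed -i 's/for y in(-.19,1.2,1.5,1.8) for t in(-.2,.1,.4)/for y in(1.4,1.55,1.7) for t in(.1,.3,.5)/' head.py; python3 head.py h3
```

```text
time: 16.73
tool_pos: [0.5641, -0.0973, 0.2263]
tool_rot: [[-0.091, 0.996, -0.002], [0.996, 0.091, 0.006], [0.007, -0.002, -1.0]]
wrist_force: [-4.3, 11.0, 5.4]
finger_gap: 0.0007
gripper_force: 5.5
time: 17.15
tool_pos: [0.5661, -0.0892, 0.3255]
tool_rot: [[-0.09, 0.996, 0.006], [0.996, 0.09, -0.002], [-0.002, 0.005, -1.0]]
wrist_force: [0.2, 0.5, -0.5]
finger_gap: 0.0003
gripper_force: 0.0
4613 yaw 1.525 nose-down 0.414 c [ 0.564 -0.172  0.2  ] cost 0.01752489537816819 res 0.0015565135765458343
dish in head [[0.385 0.011 0.022]]
want yaw 1.556 down 0.356
```

```bash
python3 -m pendant '[{"tx":0,"ty":-0.3,"tz":0,"ax":0,"ay":0,"az":0,"gripper":-1},{"tx":0,"ty":-0.6,"tz":0,"ax":0,"ay":0,"az":0,"gripper":-1},{"tx":0,"ty":-0.9,"tz":0,"ax":0,"ay":0,"az":0,"gripper":-1},{"tx":0,"ty":-1,"tz":0,"ax":0,"ay":0,"az":0,"gripper":-1},{"tx":0,"ty":-1,"tz":0,"ax":0,"ay":0,"az":0,"gripper":-1}]'
python3 -m pendant '[{"tx":0,"ty":-0.07,"tz":-0.1,"ax":0,"ay":0,"az":0,"gripper":-1},{"tx":0,"ty":-0.07,"tz":-0.2,"ax":0,"ay":0,"az":0,"gripper":-1},{"tx":0,"ty":-0.07,"tz":-0.28,"ax":0,"ay":0,"az":0,"gripper":-1},{"tx":0,"ty":-0.07,"tz":-0.32,"ax":0,"ay":0,"az":0,"gripper":-1},{"tx":0,"ty":-0.07,"tz":-0.36,"ax":0,"ay":0,"az":0,"gripper":-1},{"tx":0,"ty":-0.07,"tz":-0.39,"ax":0,"ay":0,"az":0,"gripper":-1},{"tx":0,"ty":-0.07,"tz":-0.42,"ax":0,"ay":0,"az":0,"gripper":-1},{"tx":0,"ty":-0.07,"tz":-0.42,"ax":0,"ay":0,"az":0,"gripper":-1},{"tx":0,"ty":-0.07,"tz":-0.42,"ax":0,"ay":0,"az":0,"gripper":-1}]'
```

```text
time: 17.67
tool_pos: [0.5635, -0.2117, 0.3192]
tool_rot: [[-0.086, 0.996, -0.004], [0.996, 0.086, 0.001], [0.001, -0.004, -1.0]]
wrist_force: [0.6, 0.2, -0.4]
finger_gap: 0.001
gripper_force: 0.0
time: 18.42
tool_pos: [0.5655, -0.2175, 0.2732]
tool_rot: [[-0.091, 0.996, 0.003], [0.996, 0.091, -0.003], [-0.003, 0.003, -1.0]]
wrist_force: [-1.2, -1.4, 7.0]
finger_gap: 0.0003
gripper_force: 3.1
```

```bash
python3 -m pendant '[{"tx":0,"ty":0,"tz":0.2,"ax":0,"ay":0,"az":0,"gripper":-1},{"tx":0,"ty":0,"tz":0.5,"ax":0,"ay":0,"az":0,"gripper":-1},{"tx":0,"ty":0,"tz":0.8,"ax":0,"ay":0,"az":0,"gripper":-1},{"tx":0,"ty":0,"tz":0.8,"ax":0,"ay":0,"az":0,"gripper":-1},{"tx":0,"ty":0,"tz":0.8,"ax":0,"ay":0,"az":0,"gripper":-1}]'
python3 head.py h4
```

```text
time: 18.83
tool_pos: [0.566, -0.2169, 0.3706]
tool_rot: [[-0.091, 0.996, 0.005], [0.996, 0.091, -0.002], [-0.003, 0.005, -1.0]]
wrist_force: [-0.1, -0.2, -0.4]
finger_gap: 0.0007
gripper_force: 0.0
4667 yaw 1.523 nose-down 0.366 c [ 0.564 -0.172  0.2  ] cost 0.017791990252064745 res 0.0015248020098019774
dish in head [[0.386 0.012 0.004]]
want yaw 1.556 down 0.356
```

The aim is off by about 12 mm sideways and 4 mm vertically. Before handing in I check this independently, remeasure the dish and jar, and look at one picture.

```bash
python3 -m pendant '[{"tx":-0.3,"ty":-0.3,"tz":0.3,"ax":0,"ay":0,"az":0,"gripper":-1},{"tx":-0.6,"ty":-0.6,"tz":0.5,"ax":0,"ay":0,"az":0,"gripper":-1},{"tx":-0.9,"ty":-0.9,"tz":0.5,"ax":0,"ay":0,"az":0,"gripper":-1},{"tx":-0.9,"ty":-0.9,"tz":0.5,"ax":0,"ay":0,"az":0,"gripper":-1},{"tx":-0.9,"ty":-0.9,"tz":0.5,"ax":0,"ay":0,"az":0,"gripper":-1}]' | tail -3
python3 head.py h5
python3 - <<'E'
from h import *
im,P=cloud("scene"); save("fin.png",cv2.resize(im[130:270,150:480],None,fx=2.4,fy=2.4))
a=P[215:252,322:364].reshape(-1,3);a=a[(a[:,2]>.066)&(a[:,2]<.085)];print("dish",cv2.minEnclosingCircle((a[:,:2]*1000).astype(np.float32)),a.mean(0))
a=P[150:290,380:500].reshape(-1,3); a=a[(a[:,2]>.135)&(a[:,2]<.17)];print("jar",a.mean(0))
# side faces of head: normals horizontal
c=np.array([.564,-.172])
for n in("scene","side"):
    im,P=cloud(n);p=P.reshape(-1,3);p=p[(abs(p[:,2]-.2)<.03)&(abs(p[:,1]+.172)<.06)&(abs(abs(p[:,0]-.564)-.046)<.007)]
    if len(p)>30: print(n,len(p),"yaw from side",np.arctan2(1,np.polyfit(p[:,1],p[:,0],1)[0]))
E
```

```text
wrist_force: [0.2, -0.0, 1.0]
finger_gap: 0.0
gripper_force: 0.0
4638 yaw 1.521 nose-down 0.367 c [ 0.564 -0.172  0.2  ] cost 0.01763009672521853 res 0.0015333199667588795
dish in head [[0.386 0.013 0.005]]
want yaw 1.556 down 0.355
dish ((569.7288208007812, 187.44107055664062), 49.9123420715332) [0.572337   0.19022751 0.07412792]
jar [0.50767171 0.44095631 0.15243614]
scene 620 yaw from side 1.6021376182352711
side 99 yaw from side 1.1537733565561696
```

View pics/fin.png

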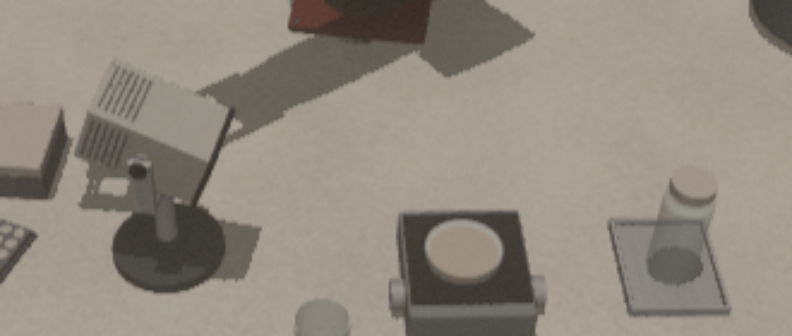

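```bash
cat > ref.py <<'E'
exec(open("head.py").read().split("best=min")[0])
A=p; parts=[("both",A),("scene",G[0]),("side",G[1])]
for nm,B in parts:
    v=np.array([1.52,.36,.564,-.172,.2])
    for _ in range(6):
        p=B; q=loc(v); a=abs(q)
        k=(q[:,2]>-.03)&(a[:,0]<.08)&(a[:,1]<.05)&~((a[:,0]<.02)&(a[:,1]>.042)&(q[:,2]<.015)); p=B[k]
        v=least_squares(f,v,loss="soft_l1",f_scale=.001).x
    q=loc(v); n=[((abs(abs(q[:,i])-h)<.004)).sum() for i,h in enumerate((.075,.046,.04))]
    p=np.array([[.569,.19,.066]]); print(nm,v.round(3),n,"dish",loc(v).round(3))
    p=B; q=loc(v); t=q[abs(q[:,2]-.04)<.005]   # top-face lateral extents per slice
    m=[(x,*(np.percentile(s[:,1],[2,98]))) for x in np.arange(-.06,.061,.02) if len(s:=t[abs(t[:,0]-x)<.01])>8]
    m=np.array(m); print("  edge slopes",np.polyfit(m[:,0],m[:,1],1).round(3),np.polyfit(m[:,0],m[:,2],1).round(3))
E
python3 ref.py r1
```

```text
both [ 1.524  0.364  0.563 -0.172  0.201] [np.int64(950), np.int64(1091), np.int64(2115)] dish [[0.386 0.011 0.003]]
  edge slopes [-0.015 -0.046] [0.008 0.043]
scene [ 1.526  0.365  0.563 -0.172  0.2  ] [np.int64(125), np.int64(876), np.int64(1303)] dish [[0.386 0.01  0.004]]
  edge slopes [-0.011 -0.047] [0.005 0.042]
side [ 1.517  0.363  0.564 -0.172  0.201] [np.int64(808), np.int64(233), np.int64(862)] dish [[0.386 0.015 0.002]]
  edge slopes [ 0.008 -0.043] [-0.022  0.043]
```

The last crop shows the head facing the dish at (463,250), the jar upright in the tray at (685,225), and the dish where it started. Separate fits from each camera agree: 10–15 mm sideways and 2–4 mm vertically, inside the limit. I'm handing it in.

```bash
python3 -c "
from bench import ctrl
print(ctrl.hand_in())"
```

```text
the job is handed in; nothing more can be done
None
```

I handed the job in: the jar stands upright and released in the tray, and the lamp points at the dish, about 10–15 mm off its middle sideways and under 5 mm vertically by camera fit; no verdict came back.

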